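# Try the ratchet of the bottle-scoring turntable and index it to the post

## Task

Check the ratchet on the toothed bottle turntable: swing its lever anticlockwise (seen from above) all the way back to the stop, which should leave the turntable standing still, then pull the lever clockwise so that the ratchet grips and carries the turntable round, until the turntable's pointer points at the fixed index post. Stop there and let go of the lever.

Things in the scene. Friction and masses are not known exactly. Their poses are not given: they have to be found in the camera images.
- jig: Fixed jig: round grey base plate 220 mm wide; origin: underside centre on the pivot axis, z up. Turntable on it: saw-toothed wheel 140 mm wide (top 36 mm high) with chuck and green tumbler (76 mm wide, rim 121 mm high) and a dark pointer, 24 mm wide, tip 77 mm from the axis. Fixed index post, 16 mm square, 60 mm high, 100 mm from the axis along +y. The crank on a square foot is not part.
- lever (a joint): Lever angle, rad, anticlockwise from above: 0 = clockwise stop (starts near it), 1.7 = anticlockwise stop. The lever points along the jig's x turned by (value - 0.85) about z. Anticlockwise it runs loose (1 N), its pawl clicking over the teeth; clockwise it is loose for up to one tooth (0.21 rad), then turns the turntable angle for angle (3 to 4 N at the grip). Stays where left.
- grip (a point): Middle of the lever's upright wooden handgrip: 24 mm in diameter, from 22 to 84 mm above the bench, 160 mm from the pivot axis at the lever's outer end; this point is 55 mm above the bench. The grip spins freely on its pin, so the fingers need not turn with the lever. Below it is the lever, a flat steel bar, top 20 mm high.
- turntable (a joint): Turntable angle, rad, anticlockwise from above; 0 when its pointer points exactly at the index post. Starts 0.7 to 1.0 anticlockwise of the post. Stiff (0.5 N m of friction), stays where left. The lever carries it clockwise only and cannot bring it back once past the post.

How it is judged (in metres and radians):
On the way, in this order (a step that is already met when the one before it is completed fails the run):
1. the lever is swung back to within 14 degrees of its anticlockwise stop while the turntable stands where it was (value of joint lever above 1.45 rad and value of joint turntable between 0.6 and 1.1 rad), for 0.1 s.
2. the lever, pulled clockwise, is carrying the turntable with it, clear of its start (velocity of joint each of lever, turntable below -0.02 rad/s and value of joint turntable below 0.6 rad), for 0.1 s.
At the end, for the whole second after the job is handed in: The turntable's pointer is within 10 degrees of the index post and at rest, the lever has come forward from its back stop (below 1.4 rad), and it has been let go (value of joint turntable between -0.175 and 0.175 rad and value of joint lever below 1.4 rad and velocity of joint turntable between -0.05 and 0.05 rad/s); the robot touches nothing.
It also fails if it takes over 42 s, if anything falls off the work surface, if the arm or the gripper's body presses on something with over 40 N, if the wrist force passes 120 N, or if a joint passes its speed limit or range.

## Robot

A 7-joint arm with a two-finger parallel gripper is mounted at the origin on the work surface. World frame = base frame: x ahead of the robot, y to its left, z up, the work surface at z = 0. Lengths are in m, angles in degrees, forces in N, time in s.
With the tool pointing down it reaches from about 0.425 to 0.875 m from the base axis. Payload 4.7 kg.
Tool frame: the origin (TCP) lies midway between the tips of the shut fingers; the grasp point (between the pads) lies 19 mm behind it; z points along the fingers, y is the line along which they close (so a half turn about z gives the same grasp; the last joint's range is limited). The gripper opens to 87 mm and grips with 3 to 60 N. Pads are 19 mm wide; open, the fingers measure 117 mm over their backs; the gripper's body (75 mm by 190 mm) begins 51 mm behind the grasp point.
Start: joints at [-63.707, 18.392, -4.016, 83.108, 1.295, 78.541, -3.26], TCP at [0.28, 0.587, 0.223] pointing down, gripper open.
Joint ranges: [-163.93, 163.93], [-17.29, 119.83], [-79.2, 71.16], [3.27, 140.29], [-89.18, 269.18], [5.43, 117.66], [-154.24, 154.24]. Speed limits (degrees/s): [147.25, 147.25, 180, 180, 180, 180, 180].

## Interface

Orientations are given as [roll, pitch, yaw] about the fixed x, y, z axes, in that order (R = Rz(yaw) Ry(pitch) Rx(roll)).
In Python, from cell import env, viewer, boxes_of, masks_of gives the robot as it stands. The module is installed in compiled form; this text tells all that it offers.
- The arm moves only by the tool apply_moves, never from a script. Its argument "moves" is a list of rows, each a list of 7 numbers: the shift along the tool's x, y, z scaled (see below), then the turn, a rotation vector about the tool's x, y, z scaled (see below), then the opening, from 0 (shut) to 1 (fully open). A call has 1 to 20 rows; each row is the pose to reach, as a shift and turn from the pose commanded when the call began, along the tool's axes at that moment; what a row does not reach only later rows make up. The controller multiplies each number of a shift by 0.2 m and each number of a turn by 1.5 rad. A row lasts 1/10 s, in which the tool goes at most 50 mm and 8.59 degrees, less where a joint would pass 70% of its speed; a pose out of reach is approached as far as the arm can. A call with a number of a shift or a turn outside -1 to 1 is refused whole. A call with a gripper value outside its range is refused whole. The fingers move at their own pace and stop on an object; "grip_force" is the grip in N (left out, the last holds). Time passes only in rows, so rows that repeat a pose let the fingers close. It gives the time, the measured TCP pose, the force, the opening and the grip force at its end, in the units of the state.
- env.get_obs(): the state, without advancing time (a new reading comes with each control period).
- viewer.read_camera(name): name is "side" or "top"; returns the picture (400x640x3 uint8, red, green, blue); there is no depth.
- viewer.get_calibration(name): a dict with "fov_y" (degrees; the focal length in pixels is half the picture's height over the tangent of half this angle, whatever the lens; pixels are square), "cx", "cy" (the principal point, pixels), "position" and "orientation" of the camera in the world. Camera axes: x right, y up, looking along -z (the intrinsics and any distortion apply to the point x, -y, -z); pixel columns grow to the right and rows downward; lengths in m; the calibration is good to about 2 mm. A picture is of the moment at which its call begins. get_calibration takes no time and is no camera call.
- env.sign_off(): hands the job in; it is judged then, once.
Trained networks look in the newest picture that a camera, given by its name, has taken for a name from the list of things; names that differ only in an ending like _2 or _b are one class to them, and where a whole thing is asked for, a point or a joint stands for the part that bears it (a point fixed in the world has none). Each returns a list of dicts, best first, with "conf" (0 to 1); they miss things now and then, are a little off and sometimes report something else, mostly with a low value. They report only what shows in the picture. A call takes as long as a camera call.
- boxes_of(camera, target): "location" ([column, row] in pixels, amid what is visible of it).
- masks_of(camera, target): "pixels" (400x640 bool, what is visible of it) and "location" ([column, row] in pixels, amid what is visible of it).
The state is a dict: "time_s": time; "qpos": joint angles; "joint_velocities": joint speeds; "effort": joint torques, N m; "tool_pos": TCP position; "tool_rot": TCP orientation; "force": force on the tool from outside, world axes, zero at the start; "wrist_torque": the same for the moment, N m; "grip_width": finger opening in m; "grasp_force": force on a finger pad.
Only numpy, scipy, OpenCV 4.12 (cv2) and the standard library are available. Lean on these libraries where they do the work, as an engineer would, in place of code of your own. Each camera call takes 0.05 s, during which the arm holds its last target. There are 200 camera calls.

## Working session

There is one attempt and no reset: what is moved stays moved. The work goes in short steps, Python scripts to look and compute and a tool call to move; the robot and the scene stay as the last step left them, time stands still between calls to the robot, and variables do not carry over. Pictures are saved under pics/ and viewed, at most 10 in all, crops included, and the job is handed in when it is done.

Besides the shell and the picture viewer there is one more tool, called after "Request:" by a JSON object that holds its "api" and its "payload", one argument or row to a line. apply_moves: Moves the arm, as the interface text tells. Shifts and turns lie within -1 to 1; 1 stands for 0.2 m of shift or 1.5 rad of turn. Its arguments: {"type":"object","properties":{"moves":{"type":"array","items":{"type":"array","items":{"type":"number","minimum":-1,"maximum":1}}},"grip_force":{"type":"number"}},"required":["moves"]}

```bash
mkdir -p pics; cat > h.py <<'E'
from cell import env, viewer, boxes_of, masks_of
import numpy as np, cv2
from scipy.spatial.transform import Rotation as R
def cal(n):
    c=viewer.get_calibration(n); return c
def rot(c):
    o=np.array(c['orientation'],float)
    if o.shape==(3,3): return o
    if o.size==4: return R.from_quat(o).as_matrix()
    return R.from_euler('xyz',o,degrees=True).as_matrix()
def plane(n,uv,z):
    c=cal(n); f=200/np.tan(np.radians(c['fov_y']/2))
    d=rot(c)@np.array([(uv[0]-c['cx'])/f,-(uv[1]-c['cy'])/f,-1])
    p=np.array(c['position']); return p+d*(z-p[2])/d[2]
def proj(n,P):
    c=cal(n); f=200/np.tan(np.radians(c['fov_y']/2))
    q=rot(c).T@(np.array(P)-np.array(c['position']))
    return np.array([c['cx']-f*q[0]/q[2], c['cy']+f*q[1]/q[2]])
def snap(n,name):
    im=viewer.read_camera(n); cv2.imwrite(f'pics/{name}.png',im[:,:,::-1]); return im
E
python3 - <<'E'
from h import *
for n in('top','side'):
    print(cal(n)); snap(n,n+'0')
    for t in('jig','grip','lever','turntable'):
        print(n,t,[(np.round(b['location'],1),round(b['conf'],2)) for b in boxes_of(n,t)[:3]])
print(env.get_obs())
E
```

```text
{'fov_y': 56.43137581395625, 'cx': 317.4435469352126, 'cy': 199.1240555103382, 'position': array([ 0.42715586, -0.04929856,  0.72632079]), 'orientation': array([ 1.23159218e+01, -2.47988768e-02, -8.15648501e+01])}
top jig [(array([290.9, 248.3]), 0.9)]
top grip [(array([351. , 212.7]), 0.98)]
top lever [(array([347.7, 219.2]), 0.93)]
top turntable [(array([290.2, 249.2]), 0.59)]
{'fov_y': 54.83114512680943, 'cx': 318.8184542303338, 'cy': 196.07373367066052, 'position': array([ 0.44439031, -0.50745173,  0.50013342]), 'orientation': array([ 50.4019592 ,  -0.5335774 , -13.42535265])}
side jig [(array([270.9, 225.8]), 0.55)]
side grip [(array([328.2, 248.1]), 0.73)]
side lever [(array([329.7, 248. ]), 0.8)]
side turntable [(array([261.6, 210.2]), 0.81)]
{'time_s': 0.5, 'qpos': array([-63.70816743,  18.39448096,  -4.01690738,  83.11061039,
         1.29437256,  78.54154409,  -3.25823205]), 'joint_velocities': array([-0.01763738,  0.02509197,  0.11852791, -0.15170077, -0.06061263,
        0.00966309,  0.03413041]), 'effort': array([-2.49539680e-04, -4.90602529e+01, -4.02742205e-01, -3.12462652e+01,
       -6.35449891e-02,  3.45713133e-02,  7.47257855e-05]), 'tool_pos': array([0.27967942, 0.58674198, 0.22253078]), 'tool_rot': array([-1.79998472e+02,  2.02209820e-03,  1.54519441e+02]), 'force': array([ 0.63094488, -1.07038272, -0.80100545]), 'wrist_torque': array([-0.01769156, -0.03071953, -0.01924661]), 'grasp_force': 0.0, 'grip_width': 0.08722100557708053}
```

View pics/top0.png

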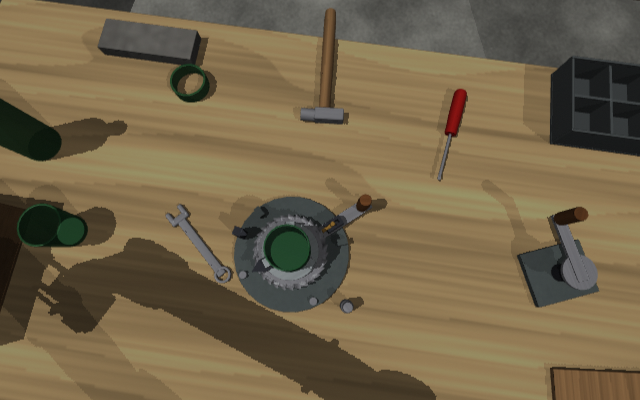

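View pics/side0.png

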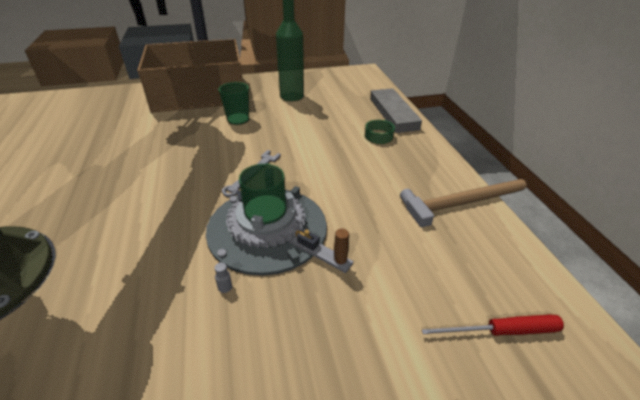

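The top view shows the jig plate centred near (292,254) with the lever pointing up and right to the grip top at (365,201). In the side view the grip is at (342,245). I'll zoom in to identify the post and the pointer.

```bash
python3 - <<'E'
from h import *
a=cv2.imread('pics/top0.png')[180:325,215:395]; b=cv2.imread('pics/side0.png')[150:300,190:370]
a=cv2.resize(a,None,fx=4.4,fy=4.1,interpolation=3)[:, :792]
cv2.imwrite('pics/topz.png',cv2.resize(cv2.imread('pics/top0.png')[180:325,215:395],None,fx=4,fy=4,interpolation=2))
cv2.imwrite('pics/sidez.png',cv2.resize(b,None,fx=4,fy=4,interpolation=2))
for n,uv,z in [('top',(292,254),.008),('top',(365,201),.084),('side',(342,234),.084),('side',(341,263),.022),('side',(267,230),.008)]: print(n,uv,plane(n,uv,z))
E
```

```text
top (292, 254) [0.46902043 0.00574927 0.008     ]
top (365, 201) [ 0.57486786 -0.11238246  0.084     ]
side (342, 234) [ 0.57828263 -0.11444373  0.084     ]
side (341, 263) [ 0.57851123 -0.11849986  0.022     ]
side (267, 230) [ 0.47334091 -0.00264649  0.008     ]
```

View pics/topz.png

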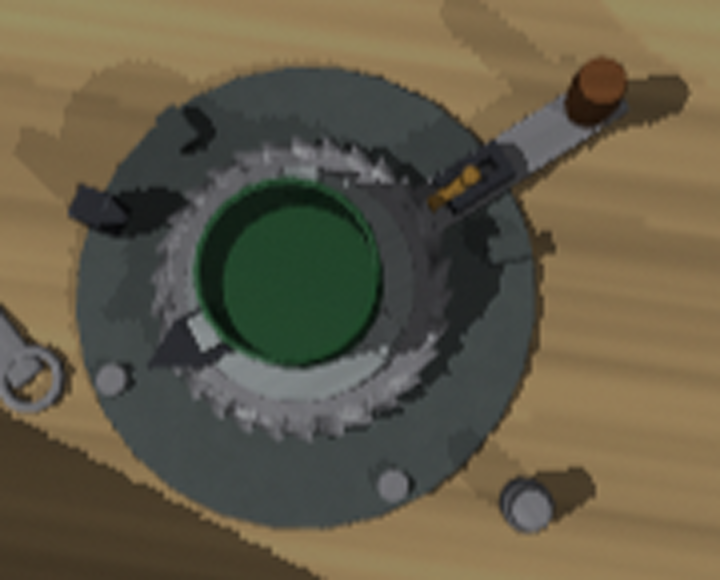

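View pics/sidez.png

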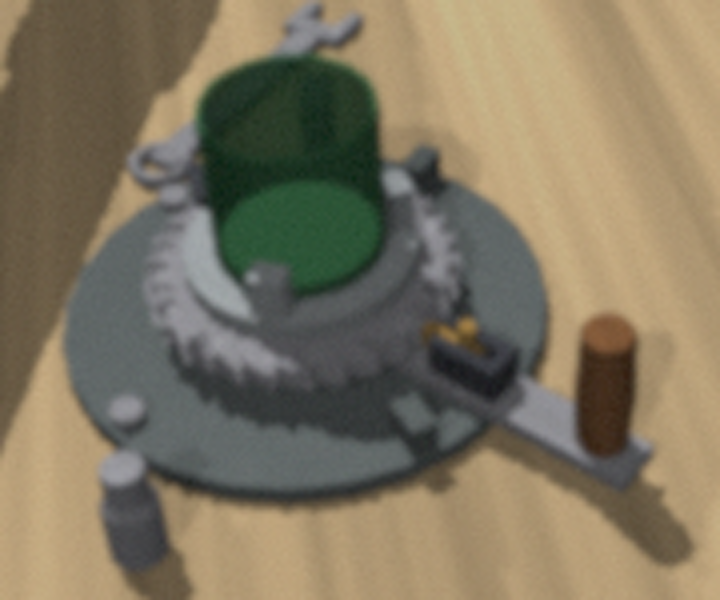

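The post's dark top is at (238.7,231.7) in the top view, the dark pointer tip is at about (252.5,271), and the grip is at (365,201). Next I'll compute positions and check for tall things on the path.

```bash
python3 - <<'E'
from h import *
c=plane('top',(292,254),.01)[:2]; c2=plane('top',(287.3,247.5),.121)[:2]
print(c,c2)
for k,uv,z in [('post',(238.7,231.7),.06),('ptr',(252.5,271),.038),('grip',(365,201),.084)]:
    p=plane('top',uv,z)[:2]; d=p-c; print(k,p,np.hypot(*d),np.degrees(np.arctan2(d[1],d[0])))
for uv in [(290,97),(145,108),(240,108),(238,122)]: print(uv,plane('side',uv,0))
print('bottle', [ (P,proj('side',P)) for P in [(.56,.56,z) for z in (0,.2,.3)]])
o=env.get_obs(); M=R.from_euler('xyz',o['tool_rot'],degrees=True)
for P in [(.48,.117,.25),(.576,-.115,.18)]:
    print(P, M.inv().apply(np.array(P)-o['tool_pos'])/.2)
E
```

```text
[0.46890387 0.005596  ] [0.47160381 0.00628223]
post [0.4911379  0.10280841] 0.09972264099223338 77.1171250030805
ptr [0.4265832  0.06938456] 0.07655075845376863 123.56237570049099
grip [ 0.57486786 -0.11238246] 0.15857895334569694 -48.07096408378718
(290, 97) [0.61282461 0.54395921 0.        ]
(145, 108) [0.20636984 0.56114834 0.        ]
(240, 108) [0.46389244 0.50468834 0.        ]
(238, 122) [0.4524324  0.42520417 0.        ]
bottle [((0.56, 0.56, 0), array([271.3977196,  96.341009 ])), ((0.56, 0.56, 0.2), array([266.12999863,  25.00874279])), ((0.56, 0.56, 0.3), array([262.96459332, -17.85524634]))]
(0.48, 0.117, 0.25) [-1.91460946 -1.68936324 -0.13723348]
(0.576, -0.115, 0.18) [-2.84694573 -2.53002391  0.21282184]
```

Request:
{"api": "apply_moves", "payload": {
  "moves": [
    [-0.19, -0.17, 0, 0, 0, 0, 1],
    [-0.38, -0.34, 0, 0, 0, 0, 1],
    [-0.57, -0.51, 0, 0, 0, 0, 1],
    [-0.76, -0.68, 0, 0, 0, 0, 1],
    [-0.95, -0.845, 0, 0, 0, 0, 1],
    [-0.95, -0.845, 0, 0, 0, 0, 1]
  ]
}}

```text
time_s: 1.1
tool_pos: [0.3827, 0.3455, 0.2232]
tool_rot: [-180.0, 0.2, 153.9]
force: [1.4, -0.1, 0.3]
grip_width: 0.0868
grasp_force: 0.0
```

Request:
{"api": "apply_moves", "payload": {
  "moves": [
    [-0.19, -0.17, 0, 0, 0, 0, 1],
    [-0.38, -0.34, 0, 0, 0, 0, 1],
    [-0.57, -0.51, 0, 0, 0, 0, 1],
    [-0.76, -0.68, 0, 0, 0, 0, 1],
    [-0.95, -0.845, 0, 0, 0, 0, 1],
    [-0.95, -0.845, 0, 0, 0, 0, 1]
  ]
}}

```text
time_s: 1.7
tool_pos: [0.4797, 0.111, 0.2232]
tool_rot: [-179.9, 0.2, 153.9]
force: [0.4, 0.1, -1.0]
grip_width: 0.087
grasp_force: 0.0
```

Request:
{"api": "apply_moves", "payload": {
  "moves": [
    [-0.19, -0.17, 0, 0, 0, -0.06, 1],
    [-0.38, -0.34, 0, 0, 0, -0.12, 1],
    [-0.57, -0.51, 0, 0, 0, -0.18, 1],
    [-0.76, -0.68, 0, 0, 0, -0.233, 1],
    [-0.95, -0.84, 0, 0, 0, -0.233, 1],
    [-0.95, -0.84, 0, 0, 0, -0.233, 1],
    [-0.95, -0.84, 0, 0, 0, -0.233, 1],
    [-0.95, -0.84, 0, 0, 0, -0.233, 1]
  ]
}}

```text
time_s: 2.5
tool_pos: [0.5766, -0.1131, 0.2223]
tool_rot: [179.9, -0.0, 174.7]
force: [0.6, 1.1, -0.1]
grip_width: 0.087
grasp_force: 0.0
```

Request:
{"api": "apply_moves", "payload": {
  "moves": [
    [0, 0, 0.2, 0, 0, 0, 1],
    [0, 0, 0.4, 0, 0, 0, 1],
    [0, 0, 0.6, 0, 0, 0, 1],
    [0, 0, 0.75, 0, 0, 0, 1],
    [0, 0, 0.9, 0, 0, 0, 1],
    [0, 0, 0.9, 0, 0, 0, 1],
    [0, 0, 0.9, 0, 0, 0, 0],
    [0, 0, 0.9, 0, 0, 0, 0],
    [0, 0, 0.9, 0, 0, 0, 0],
    [0, 0, 0.9, 0, 0, 0, 0],
    [0, 0, 0.9, 0, 0, 0, 0],
    [0, 0, 0.9, 0, 0, 0, 0],
    [0, 0, 0.9, 0, 0, 0, 0]
  ],
  "grip_force": 25
}}

```text
time_s: 3.8
tool_pos: [0.5766, -0.1153, 0.0427]
tool_rot: [180.0, 0.0, 174.5]
force: [-0.1, -0.2, 0.7]
grip_width: 0.0393
grasp_force: 0.0
```

```bash
cat >> h.py <<'E'
def arc(C,r,a1,step=3.5,n=20):
    """waypoints (tool-frame scaled shifts) along arc to angle a1 deg"""
    o=env.get_obs(); M=R.from_euler('xyz',o['tool_rot'],degrees=True); p=o['tool_pos']
    a0=np.degrees(np.arctan2(p[1]-C[1],p[0]-C[0])); print('a0',a0,'r',np.hypot(*(p[:2]-C)))
    k=int(np.ceil(abs(a1-a0)/step))
    for a in np.linspace(a0,a1,k+1)[1:]:
        q=np.array([C[0]+r*np.cos(np.radians(a)),C[1]+r*np.sin(np.radians(a)),p[2]])
        print(round(a,1),np.round(M.inv().apply(q-p)/.2,3).tolist())
E
python3 - <<'E'
from h import *
im=snap('top','grip1'); snap('side','grip1s')
arc(np.array([.470,.004]),.16,36,7)
cv2.imwrite('pics/g1.png',np.hstack([cv2.resize(cv2.imread('pics/grip1.png')[150:330,210:420],None,fx=1.9,fy=1.9),cv2.resize(cv2.imread('pics/grip1s.png')[120:300,190:400],None,fx=1.9,fy=1.9)]))
print(env.get_obs()['tool_pos'])
E
```

```text
a0 -48.21545223598704 r 0.1598633523383533
-41.7 [-0.058, 0.069, 0.0]
-35.3 [-0.107, 0.145, 0.0]
-28.8 [-0.148, 0.226, 0.0]
-22.3 [-0.179, 0.311, 0.0]
-15.8 [-0.2, 0.399, 0.0]
-9.3 [-0.211, 0.488, 0.0]
-2.9 [-0.212, 0.579, 0.0]
3.6 [-0.203, 0.669, 0.0]
10.1 [-0.184, 0.757, 0.0]
16.6 [-0.155, 0.843, 0.0]
23.0 [-0.116, 0.924, 0.0]
29.5 [-0.068, 1.001, 0.0]
36.0 [-0.013, 1.072, 0.0]
[ 0.57652197 -0.11520302  0.04254054]
```

View pics/g1.png

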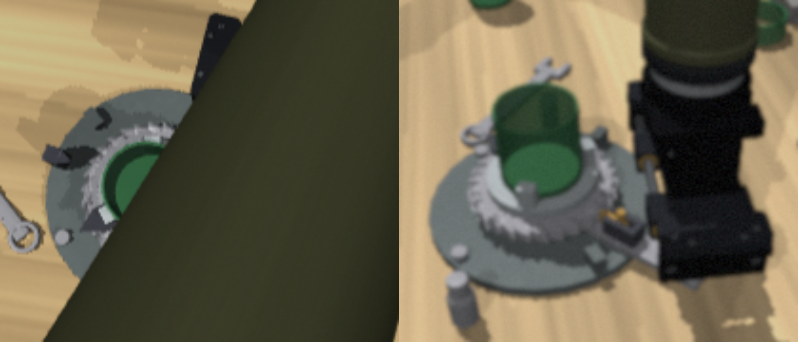

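The fingers surround the grip but are still closing (39 mm open). The pointer and post are still in view on the left of the top picture. I'll finish the close.

Request:
{"api": "apply_moves", "payload": {
  "moves": [
    [0, 0, 0, 0, 0, 0, 0],
    [0, 0, 0, 0, 0, 0, 0],
    [0, 0, 0, 0, 0, 0, 0],
    [0, 0, 0, 0, 0, 0, 0],
    [0, 0, 0, 0, 0, 0, 0]
  ],
  "grip_force": 25
}}

```text
time_s: 4.4
tool_pos: [0.5762, -0.1149, 0.0425]
tool_rot: [180.0, -0.1, 174.5]
force: [-3.7, 1.4, 1.8]
grip_width: 0.0231
grasp_force: 25.0
```

Request:
{"api": "apply_moves", "payload": {
  "moves": [
    [-0.03, 0.034, 0, 0, 0, 0, 0],
    [-0.058, 0.069, 0, 0, 0, 0, 0],
    [-0.084, 0.106, 0, 0, 0, 0, 0],
    [-0.107, 0.145, 0, 0, 0, 0, 0],
    [-0.148, 0.226, 0, 0, 0, 0, 0],
    [-0.179, 0.311, 0, 0, 0, 0, 0],
    [-0.2, 0.399, 0, 0, 0, 0, 0],
    [-0.211, 0.488, 0, 0, 0, 0, 0],
    [-0.212, 0.579, 0, 0, 0, 0, 0],
    [-0.203, 0.669, 0, 0, 0, 0, 0],
    [-0.184, 0.757, 0, 0, 0, 0, 0],
    [-0.155, 0.843, 0, 0, 0, 0, 0],
    [-0.155, 0.843, 0, 0, 0, 0, 0],
    [-0.155, 0.843, 0, 0, 0, 0, 0]
  ]
}}

```text
time_s: 5.8
tool_pos: [0.6277, 0.0557, 0.0427]
tool_rot: [179.7, 0.5, 174.8]
force: [10.9, 3.8, -10.2]
grip_width: 0.0236
grasp_force: 25.0
```

```bash
python3 - <<'E'
from h import *
snap('top','back1')
cv2.imwrite('pics/back1z.png',cv2.resize(cv2.imread('pics/back1.png')[180:325,215:395],None,fx=4,fy=4,interpolation=2))
o=env.get_obs(); print(o['force'],o['grip_width'])
arc(np.array([.470,.004]),.16,39,2)
E
```

```text
[ 11.10159089   3.89682565 -10.7181329 ] 0.02352028495652173
a0 17.992846227364158 r 0.16596023527183953
19.9 [0.038, 0.013, -0.0]
21.8 [0.05, 0.037, -0.0]
23.7 [0.063, 0.06, -0.0]
25.6 [0.076, 0.083, -0.0]
27.5 [0.09, 0.106, -0.0]
29.5 [0.105, 0.128, -0.0]
31.4 [0.12, 0.15, -0.0]
33.3 [0.136, 0.171, -0.0]
35.2 [0.153, 0.191, -0.001]
37.1 [0.171, 0.211, -0.001]
39.0 [0.189, 0.231, -0.001]
```

View pics/back1z.png

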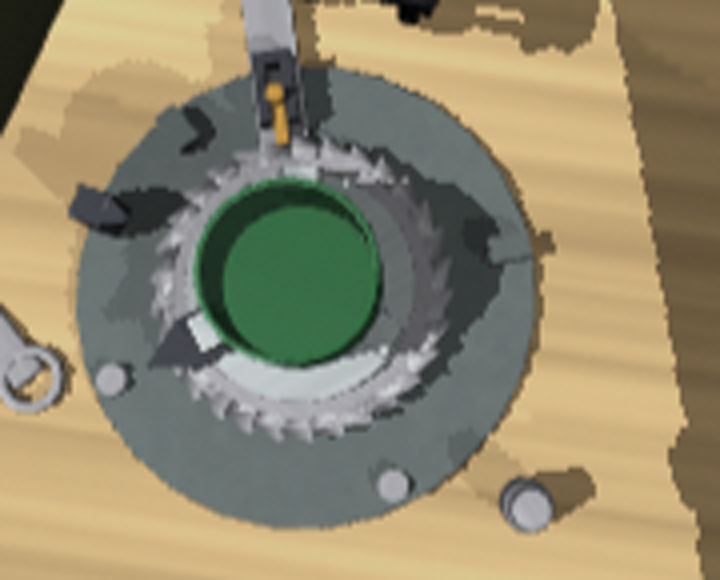

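```bash
cat >> h.py <<'E'
def arc2(P,yaw,C,angs,r=.16):
    M=R.from_euler('xyz',[180,0,yaw],degrees=True)
    for a in angs:
        q=np.array([C[0]+r*np.cos(np.radians(a)),C[1]+r*np.sin(np.radians(a))])
        print(a,np.round(q,4),np.round(M.inv().apply(np.r_[q-P,0])/.2,3).tolist())
E
python3 - <<'E'
from h import *
arc2(np.array([.6233,.0497]),174.6,np.array([.474,.008]),[17,20,23,26,29,32,34,36,37.5])
E
```

```text
17 [0.627  0.0548] [-0.016, 0.027, 0.0]
20 [0.6244 0.0627] [0.001, 0.065, 0.0]
23 [0.6213 0.0705] [0.02, 0.103, 0.0]
26 [0.6178 0.0781] [0.041, 0.139, 0.0]
29 [0.6139 0.0856] [0.063, 0.174, 0.0]
32 [0.6097 0.0928] [0.088, 0.208, 0.0]
34 [0.6066 0.0975] [0.105, 0.23, 0.0]
36 [0.6034 0.102 ] [0.123, 0.251, 0.0]
37.5 [0.6009 0.1054] [0.138, 0.267, 0.0]
```

The picture shows the turntable unmoved (pointer tip still at 150,365 in the crop), with the lever now pointing up at crop column 270. On to the stop.

Request:
{"api": "apply_moves", "payload": {
  "moves": [
    [-0.016, 0.027, 0, 0, 0, 0, 0],
    [0.001, 0.065, 0, 0, 0, 0, 0],
    [0.02, 0.103, 0, 0, 0, 0, 0],
    [0.041, 0.139, 0, 0, 0, 0, 0],
    [0.063, 0.174, 0, 0, 0, 0, 0],
    [0.088, 0.208, 0, 0, 0, 0, 0],
    [0.105, 0.23, 0, 0, 0, 0, 0],
    [0.105, 0.23, 0, 0, 0, 0, 0],
    [0.105, 0.23, 0, 0, 0, 0, 0]
  ]
}}

```text
time_s: 6.75
tool_pos: [0.6069, 0.0992, 0.0426]
tool_rot: [179.9, 0.0, 174.6]
force: [4.6, 3.5, -6.1]
grip_width: 0.0234
grasp_force: 25.0
```

Request:
{"api": "apply_moves", "payload": {
  "moves": [
    [0.018, 0.021, 0, 0, 0, 0, 0],
    [0.028, 0.032, 0, 0, 0, 0, 0],
    [0.037, 0.042, 0, 0, 0, 0, 0],
    [0.037, 0.042, 0, 0, 0, 0, 0]
  ]
}}

```text
time_s: 7.15
tool_pos: [0.6022, 0.1058, 0.0427]
tool_rot: [-180.0, 0.3, 174.5]
force: [9.0, 0.5, -8.4]
grip_width: 0.0232
grasp_force: 25.0
```

```bash
python3 - <<'E'
from h import *
snap('top','back2')
cv2.imwrite('pics/back2z.png',cv2.resize(cv2.imread('pics/back2.png')[180:325,215:395],None,fx=4,fy=4,interpolation=2))
E
```

```text
(no output)
```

View pics/back2z.png

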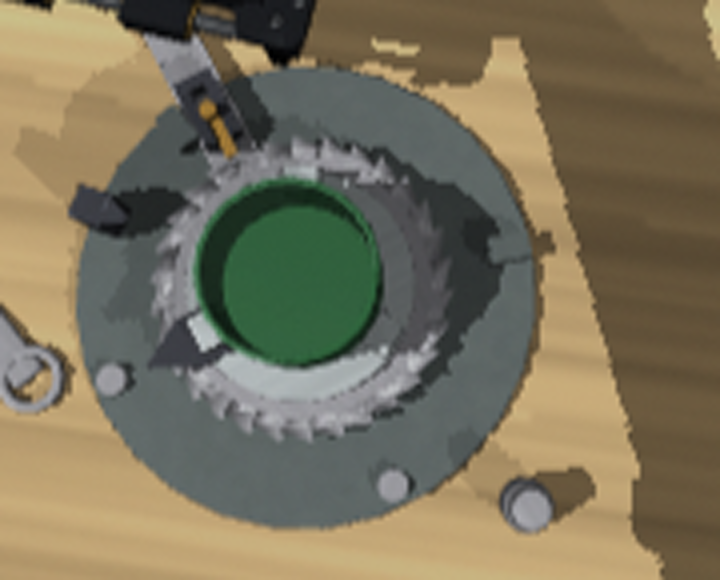

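The lever is at its stop beside the bracket (crop 215,120) and the pointer has not moved. Now the clockwise pull, to about -5° first.

```bash
python3 - <<'E'
from h import *
print(plane('top',(292,254),.01), env.get_obs()['force'])
arc2(np.array([.6000,.1066]),174.6,np.array([.4745,.0085]),[35,32,29,26,23,20,17,14,11,8,5,2,-1,-4])
E
```

```text
[0.46890387 0.005596   0.01      ] [ 9.32566066 -0.01799324 -9.47205538]
35 [0.6056 0.1003] [-0.031, -0.029, -0.0]
32 [0.6102 0.0933] [-0.057, -0.061, -0.0]
29 [0.6144 0.0861] [-0.082, -0.095, -0.0]
26 [0.6183 0.0786] [-0.104, -0.131, -0.0]
23 [0.6218 0.071 ] [-0.125, -0.167, -0.0]
20 [0.6249 0.0632] [-0.144, -0.204, -0.0]
17 [0.6275 0.0553] [-0.161, -0.243, -0.0]
14 [0.6297 0.0472] [-0.176, -0.282, -0.0]
11 [0.6316 0.039 ] [-0.189, -0.322, -0.0]
8 [0.6329 0.0308] [-0.2, -0.362, -0.0]
5 [0.6339 0.0224] [-0.208, -0.403, -0.0]
2 [0.6344 0.0141] [-0.215, -0.444, -0.0]
-1 [0.6345 0.0057] [-0.219, -0.486, -0.0]
-4 [ 0.6341 -0.0027] [-0.221, -0.528, -0.0]
```

Request:
{"api": "apply_moves", "payload": {
  "moves": [
    [-0.031, -0.029, 0, 0, 0, 0, 0],
    [-0.057, -0.061, 0, 0, 0, 0, 0],
    [-0.082, -0.095, 0, 0, 0, 0, 0],
    [-0.104, -0.131, 0, 0, 0, 0, 0],
    [-0.125, -0.167, 0, 0, 0, 0, 0],
    [-0.144, -0.204, 0, 0, 0, 0, 0],
    [-0.161, -0.243, 0, 0, 0, 0, 0],
    [-0.176, -0.282, 0, 0, 0, 0, 0],
    [-0.189, -0.322, 0, 0, 0, 0, 0],
    [-0.2, -0.362, 0, 0, 0, 0, 0],
    [-0.208, -0.403, 0, 0, 0, 0, 0],
    [-0.215, -0.444, 0, 0, 0, 0, 0],
    [-0.219, -0.486, 0, 0, 0, 0, 0],
    [-0.221, -0.528, 0, 0, 0, 0, 0],
    [-0.221, -0.528, 0, 0, 0, 0, 0]
  ]
}}

```text
time_s: 8.7
tool_pos: [0.6341, -0.0056, 0.0426]
tool_rot: [-179.9, 0.0, 174.4]
force: [3.8, 0.7, -3.5]
grip_width: 0.0236
grasp_force: 25.0
```

```bash
python3 - <<'E'
from h import *
snap('top','fwd1')
cv2.imwrite('pics/fwd1z.png',cv2.resize(cv2.imread('pics/fwd1.png')[180:325,215:395],None,fx=4,fy=4,interpolation=2))
E
```

```text
(no output)
```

View pics/fwd1z.png

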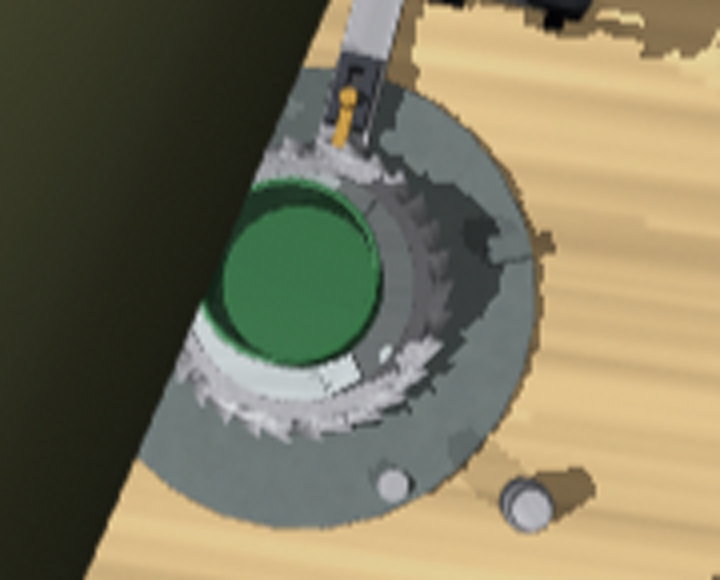

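The lever has come forward, and the chuck jaw is now at crop (342,372), which is about 33° of turntable travel. The arm hides the pointer. About 10° remain (4 to 16), so I'll go 9.5° more, release, back off and check.

```bash
python3 - <<'E'
from h import *
arc2(np.array([.6341,-.0027]),174.6,np.array([.4745,.0085]),[-6,-8.5,-11,-13.5])
E
```

```text
-6 [ 0.6336 -0.0082] [-0.0, -0.028, -0.0]
-8.5 [ 0.6327 -0.0151] [0.001, -0.063, -0.0]
-11 [ 0.6316 -0.022 ] [0.004, -0.097, -0.0]
-13.5 [ 0.6301 -0.0289] [0.008, -0.132, -0.0]
```

Request:
{"api": "apply_moves", "payload": {
  "moves": [
    [0, -0.028, 0, 0, 0, 0, 0],
    [0.001, -0.063, 0, 0, 0, 0, 0],
    [0.004, -0.097, 0, 0, 0, 0, 0],
    [0.008, -0.132, 0, 0, 0, 0, 0],
    [0.008, -0.132, 0, 0, 0, 0, 0],
    [0.008, -0.132, 0, 0, 0, 0, 0],
    [0.008, -0.132, 0, 0, 0, 0, 1],
    [0.008, -0.132, 0, 0, 0, 0, 1],
    [0.008, -0.132, 0, 0, 0, 0, 1],
    [0.008, -0.132, 0, 0, 0, 0, 1],
    [0.008, -0.132, 0, 0, 0, 0, 1],
    [0.008, -0.132, 0, 0, 0, 0, 1],
    [0.008, -0.132, 0, 0, 0, 0, 1],
    [0.008, -0.132, 0, 0, 0, 0, 1],
    [0.008, -0.132, 0, 0, 0, 0, 1]
  ]
}}

```text
time_s: 10.25
tool_pos: [0.6302, -0.0289, 0.0426]
tool_rot: [180.0, -0.0, 174.5]
force: [-1.1, 0.7, -0.1]
grip_width: 0.0842
grasp_force: 0.0
```

Request:
{"api": "apply_moves", "payload": {
  "moves": [
    [0, 0, -0.2, 0, 0, 0, 1],
    [0, 0, -0.4, 0, 0, 0, 1],
    [0, 0, -0.6, 0, 0, 0, 1],
    [0, 0, -0.75, 0, 0, 0, 1],
    [0, -0.2, -0.75, 0, 0, 0, 1],
    [0, -0.4, -0.75, 0, 0, 0, 1],
    [0, -0.6, -0.75, 0, 0, 0, 1],
    [0, -0.8, -0.75, 0, 0, 0, 1],
    [0, -1, -0.75, 0, 0, 0, 1],
    [0, -1, -0.75, 0, 0, 0, 1]
  ]
}}

```text
time_s: 11.25
tool_pos: [0.6082, -0.2369, 0.193]
tool_rot: [-179.7, -0.0, 173.9]
force: [0.1, -0.5, -0.4]
grip_width: 0.087
grasp_force: 0.0
```

```bash
python3 - <<'E'
from h import *
snap('top','fwd2')
cv2.imwrite('pics/fwd2z.png',cv2.resize(cv2.imread('pics/fwd2.png')[180:325,215:395],None,fx=4,fy=4,interpolation=2))
E
```

```text
(no output)
```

View pics/fwd2z.png

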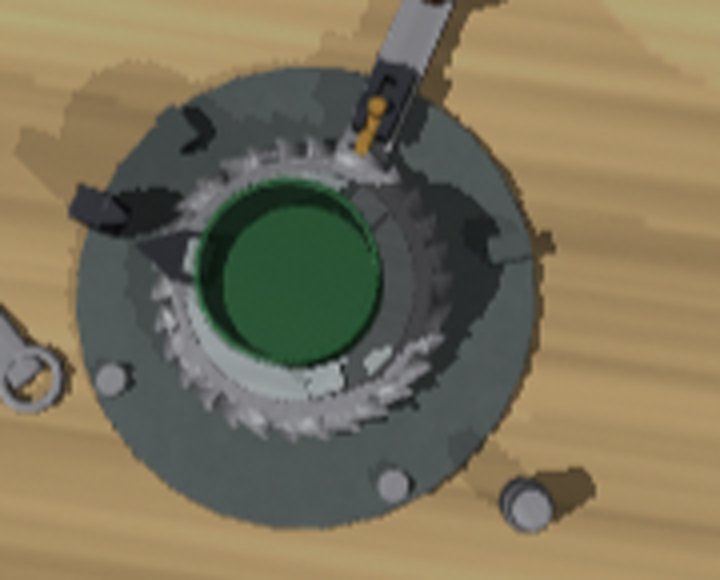

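The pointer tip is now at about crop (140,243), just short of the post (95,207). I'll work out the angle.

```bash
python3 - <<'E'
from h import *
px=lambda c:(215+c[0]/4,180+c[1]/4)
for C in ([.4689,.0056],[.4716,.0063],[.4745,.0085]):
    C=np.array(C); r=[]
    for k,c,z in [('post',(92,207),.06),('postbase',(124,217),.01),('tip0',(150,365),.036),('tip',(138,241),.036),('grip0',(598,82),.084)]:
        d=plane('top',px(c),z)[:2]-C; r.append((k,round(np.hypot(*d),4),round(np.degrees(np.arctan2(d[1],d[0])),1)))
    print(C,r)
# predicted tip/post pixels in crop for jig yaw guesses
C=np.array([.471,.006])
for a in (75,77,79,81,85,90): 
    t=np.radians(a); u=np.array([np.cos(t),np.sin(t)])
    f=lambda r,z:np.round((proj('top',np.r_[C+r*u,z])-[215,180])*4)
    print(a,'tip',f(.077,.03),f(.077,.036),'posttop',f(.1,.06),'base',f(.1,.01))
E
```

```text
[0.4689 0.0056] [('post', np.float64(0.1009), np.float64(77.4)), ('postbase', np.float64(0.0968), np.float64(75.5)), ('tip0', np.float64(0.077), np.float64(123.7)), ('tip', np.float64(0.0808), np.float64(81.6)), ('grip0', np.float64(0.1584), np.float64(-47.6))]
[0.4716 0.0063] [('post', np.float64(0.0996), np.float64(78.8)), ('postbase', np.float64(0.0955), np.float64(77.0)), ('tip0', np.float64(0.078), np.float64(125.7)), ('tip', np.float64(0.0797), np.float64(83.4)), ('grip0', np.float64(0.1571), np.float64(-48.5))]
[0.4745 0.0085] [('post', np.float64(0.0969), np.float64(80.3)), ('postbase', np.float64(0.0928), np.float64(78.4)), ('tip0', np.float64(0.078), np.float64(128.3)), ('tip', np.float64(0.0772), np.float64(85.4)), ('grip0', np.float64(0.1569), np.float64(-49.9))]
75 tip [155. 222.] [153. 221.] posttop [ 98. 194.] base [119. 208.]
77 tip [153. 228.] [150. 226.] posttop [ 94. 201.] base [116. 215.]
79 tip [150. 233.] [148. 232.] posttop [ 91. 209.] base [113. 222.]
81 tip [148. 239.] [146. 237.] posttop [ 89. 216.] base [110. 229.]
85 tip [145. 250.] [143. 248.] posttop [ 84. 231.] base [106. 243.]
90 tip [142. 264.] [139. 263.] posttop [ 79. 250.] base [102. 261.]
```

The pointer is about 4 to 5° from the post, which is inside the 10° tolerance. The lever is free and the arm is clear, so I'm handing in.

```bash
python3 -c "
from cell import env
print(env.sign_off())"
```

```text
the job is handed in; nothing more can be done
None
```

I handed the job in: the lever went back to its anticlockwise stop with the turntable still, then pulled it clockwise until the pointer was, by my camera measurement, about 4–5° short of the index post (limit 10°), and the lever has been let go with the arm clear; the hand-in returned no verdict.

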